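# Refit the shut-off blade of the dosing hopper

## Robot

A 6-joint arm with a two-finger parallel gripper is mounted at the origin on a cart in front of the work surface, level with it; the furniture and walls round the work are solid. World frame = base frame: x ahead of the robot, y to its left, z up, the work surface at z = 0. Lengths are in m, angles in rad, forces in N, time in s.
With the tool pointing down it reaches from about 0.225 to 0.875 m from the base axis. Payload 3.4 kg.
Tool frame: the origin (TCP) lies between the finger pads; the fingertips stand 19 mm ahead of it and the grasp point (between the pads) is the TCP; z points along the fingers, y is the line along which they close (so a half turn about z gives the same grasp; the last joint's range is limited). The gripper opens to 85 mm and grips with 20 to 120 N. Pads are 22 mm wide; open, the fingers measure 114 mm over their backs; the gripper's body (76 mm by 85 mm) begins 54 mm behind the grasp point. The pads swing forward as they close: fully open they stand 13 mm farther back than shut.
Start: joints at [-1.452, 0.276, 1.505, -0, 1.361, -0.121], TCP at [0.137, -0.559, 0.25] pointing down, gripper open.
Joint ranges: [-2.89, 2.89], [-0.75, 2.08], [0.22, 2.7], [-1.18, 4.32], [0.11, 2.71], [-2.7, 2.7]. Speed limits (rad/s): [2.57, 2.57, 3.14, 3.14, 3.14, 3.14].

## Interface

Orientations are given as a unit quaternion [w, x, y, z].
In Python, from rig import get_state, imaging, ticket gives the robot as it stands. The module is installed in compiled form; this text tells all that it offers.
- The arm moves only by the shell command python3 -m inch 'ROWS' [FORCE]. ROWS is JSON, a list of rows, each an object with "claw": the opening, from -1 (shut) to 1 (fully open); "travel": the shift along the world's x, y, z in units of 200 mm (1.0 is 200 mm), a list of three; "turn": the turn about the world's z in units of 180 degrees (1.0 is 180 degrees). A call has 1 to 5 rows; each row is the pose to reach, as a shift and turn from the pose commanded when the call began, turning the shorter way round; what a row does not reach only later rows make up. A row lasts 1/10 s, in which the tool goes at most 50 mm and 8.59 degrees, less where a joint would pass 70% of its speed; a pose out of reach is approached as far as the arm can. A call with a number of a shift or a turn outside -1 to 1 is refused whole. A call with a gripper value outside its range is refused whole. The fingers move at their own pace and stop on an object; FORCE is the grip in N (left out, the last holds). Time passes only in rows, so rows that repeat a pose let the fingers close. It gives the time, the measured TCP pose, the force, the opening and the grip force at its end, in the units of the state.
- get_state(): the state, without advancing time (a new reading comes with each control period).
- imaging.get_image(name): name is "scene" or "top"; returns the picture (400x640x3 uint8, red, green, blue); there is no depth.
- imaging.camera_params(name): a dict with "camera_matrix" (3x3 intrinsics, pixels), "k1" (the pictures are not rectified: a ray, as slopes to the right and down, at radius r is drawn at 1 + k1 r^2 times it, then the intrinsics apply), "cam_to_world" (4x4, takes a point from camera to world coordinates). Camera axes: x right, y down, z forward; pixel columns grow to the right and rows downward; lengths in m; the calibration is good to about 2 mm. A picture is of the moment at which its call begins. camera_params takes no time and is no camera call.
- ticket.sign_off(): hands the job in; it is judged then, once.
The state is a dict: "clock": time; "qpos": joint angles; "qd": joint speeds; "effort": joint torques, N m; "position": TCP position; "ee_rot": TCP orientation; "contact_force": force on the tool from outside, world axes, zero at the start; "moment": the same for the moment, N m; "width": finger opening in m; "gripper_force": force on a finger pad.
Only numpy, scipy, OpenCV 4.12 (cv2) and the standard library are available. Lean on these libraries where they do the work, as an engineer would, in place of code of your own. Each camera call takes 0.05 s, during which the arm holds its last target. There are 200 camera calls.

## Task

The hopper's thin steel shut-off blade lies flat on the bench. With light fingertip pressure slide it towards the front edge of the bench until its slotted tail hangs well over, grip it there by its two long sides and lift it off; then push it nose first into the slide gate under the hopper until you feel it come home on the end stop, its nose pressing the gate-closed switch right in, and let go. Never bear down hard on the blade or force it in the gate, and do not disturb the things standing about.

Things in the scene. Friction and masses are not known exactly. Their poses are not given: they have to be found in the camera images.
- blade_mid (a point): centre of the shut-off blade: flat plain steel strip 160 x 40 x 2.5 mm, 65 to 100 g, lying on the bench top (z = 0). Its x axis runs along the blade from the tail (the end near the bench edge, with a 10 x 20 mm pull slot) to the nose (clipped 6 mm corners); y across, z up. This point is half-way through the thickness. Its underside slips easily on the bench (friction about 0.25) and finger pads hold it better: 5 to 10 N of pressure is enough to drag it
- blade_tail (a point): middle of the blade's tail end, 80 mm behind blade_mid; it starts on the bench. The bench top's straight front edge is at x = 0.400 and the top is 23 mm thick, with a cabinet front beneath that is set back 22 mm from the edge
- blade_nose (a point): middle of the blade's nose end, 80 mm ahead of blade_mid
- blade: the same blade; origin on its underside below blade_mid, same axes
- worktop: the bench top that the blade lies on; only the contact force with it matters, its origin is of no use. Equipment to keep clear of: a tablet tester on the left (front at x = 0.535, all y above 0.03) and an overhead stirrer whose head hangs 0.36 m and more up over x = 0.48 to 0.70, y = -0.25 to -0.14, above a 30 mm high foot plate
- gate: fixed steel slide gate on a base with two columns, hopper cone (74 mm across, rim 173 mm above the bench) on top. Origin on the bench under the middle of the outlet; x axis = direction in which the blade is pushed, z up. Blade channel: level, 43 mm wide, 5.5 mm high, floor 84 mm above the bench; a ledge of that floor runs out 60 mm in front of the origin between guides that flare from 43 to about 54 mm. Below the ledge all is free in front of x = -60 mm
- gate_mouth (a point): middle of the channel floor at the channel's mouth, 37 mm in front of the gate's origin; axes as the gate. 15 mm inside the mouth a sprung round hold-down bar, 1 mm above the floor, is lifted by the blade and presses it on the floor with about 5 N: expect 2 to 6 N of drag all the way in, and let the height of the hand give way to the channel, for a blade held 1 mm too high or low is levered hard between floor and roof
- plunger (a joint): brass plunger of the gate-closed switch, between the two prongs of the end stop behind the channel: 0 = out, grows as the blade's nose pushes it in (0.003 m = flush with the prongs, blade home; its spring is weak, under 1 N, and the hold-down bar keeps the blade from creeping back). The end stop is clamped anew each time: its prongs stand anywhere from 62 to 82 mm inside the mouth and are found by feel, as a firm stop
- beaker: small glass beaker, 43 mm across, 58 mm high, standing on the gate's base under the outlet; origin at its foot
- vial: glass vial, 30 mm across, 60 mm high, on the bench behind the blade; origin at its foot
- petri: flat lidded dish, 60 mm across, 14 mm high, on the bench to the right of the blade; origin at its foot
- chute: small folded steel chute, 30 x 62 x 28 mm, on the bench to the right of the blade's nose; origin at its foot
- hexkey: black hex key, 24 x 77 x 6 mm, on the bench in front of the tablet tester; origin at its foot

How it is judged:
On the way, in this order (a step that is already met when the one before it is completed fails the run):
1. the blade lies flat on the bench with its tail at least 25 mm over the edge (world x of blade_tail below 0.375 m and height (world z) of blade_tail between -0.003 and 0.005 m and height (world z) of blade_nose below 0.005 m and contact force between blade and worktop above 0.1 N), for 0.2 s.
2. the blade is lifted clear of the bench (height (world z) of each of blade_tail, blade_nose above 0.03 m), for 0.2 s.
At the end, for the whole second after the job is handed in: The blade rests in the gate's channel, home on the end stop (switch plunger pushed in by at least 1.5 of its 3 mm), its nose 59 to 85 mm inside the mouth, within 4 mm of the channel's middle and on its floor, in line with the channel to 0.08 rad, at rest (value of joint plunger above 0.0015 m and x of blade_nose in the frame of gate between 0.022 and 0.048 m and y of blade_nose in the frame of gate between -0.004 and 0.004 m and z of blade_nose in the frame of gate between 0.082 and 0.089 m and angle between the x axis of blade and the x axis of gate, either way round below 0.08 rad and linear speed of blade below 0.01 m/s); the robot touches nothing.
It fails at once if the blade is pressed on the bench with more than 35 N (contact force between blade and worktop above 35 N).
It fails at once if the blade is forced in the gate or rammed on its end stop with more than 40 N (about 10 N of it is the hold-down bar's squeeze) (contact force between blade and gate above 40 N).
It fails at once if the blade falls off the bench (height (world z) of blade below -0.05 m).
It fails at once if a bystander is moved by more than 20 mm (distance of any of beaker, vial, petri, chute, hexkey from where it was at the start of the episode above 0.02 m).
It also fails if it takes over 72 s, if anything falls off the work surface, if the arm or the gripper's body presses on something with over 40 N, if the wrist force passes 120 N, or if a joint passes its speed limit or range.

## Working session

There is one attempt and no reset: what is moved stays moved. The work goes in short steps, Python scripts to look and compute and a shell command to move; the robot and the scene stay as the last step left them, time stands still between calls to the robot, and variables do not carry over. Pictures are saved under pics/ and viewed, at most 10 in all, crops included, and the job is handed in when it is done.

```bash
mkdir -p pics; cat > h.py <<'E'
import numpy as np, cv2
from rig import get_state, imaging, ticket
def snap(n,f):
    im=imaging.get_image(n); cv2.imwrite('pics/'+f,cv2.cvtColor(im,cv2.COLOR_RGB2BGR)); return im
def cast(n,uv,z):
    p=imaging.camera_params(n);K=np.array(p['camera_matrix'],float);T=np.array(p['cam_to_world'])
    uv=np.array(uv,float).reshape(-1,1,2)
    s=cv2.undistortPoints(uv,K,np.array([p['k1'],0,0,0.])).reshape(-1,2)
    d=np.c_[s,np.ones(len(s))]@T[:3,:3].T; o=T[:3,3]
    return o+d*((z-o[2])/d[:,2])[:,None]
def proj(n,P):
    p=imaging.camera_params(n);K=np.array(p['camera_matrix'],float);T=np.linalg.inv(np.array(p['cam_to_world']))
    return cv2.projectPoints(np.array(P,float).reshape(-1,1,3),cv2.Rodrigues(T[:3,:3])[0],T[:3,3],K,np.array([p['k1'],0,0,0.]))[0].reshape(-1,2)
E
python3 - <<'E'
from h import *
snap('top','t0.png');snap('scene','s0.png')
for n in('top','scene'):
    p=imaging.camera_params(n);print(n,np.round(p['camera_matrix'],1).tolist(),p['k1'],np.round(p['cam_to_world'],3).tolist())
s=get_state();print(s)
E
```

```text
top [[458.1, 0.0, 322.8], [0.0, 458.1, 201.8], [0.0, 0.0, 1.0]] 0.040352393922175836 [[-0.016, -0.99, 0.143, 0.43], [-1.0, 0.012, -0.026, -0.158], [0.024, -0.143, -0.989, 1.285], [0.0, 0.0, 0.0, 1.0]]
scene [[460.8, 0.0, 308.2], [0.0, 460.8, 195.0], [0.0, 0.0, 1.0]] -0.01975152257534032 [[-0.787, -0.352, 0.506, -0.033], [-0.616, 0.447, -0.648, 0.656], [0.002, -0.823, -0.569, 0.796], [0.0, 0.0, 0.0, 1.0]]
{'clock': 0.1, 'qpos': array([-1.45201890e+00,  2.76555166e-01,  1.50598754e+00,  4.00442543e-06,
        1.36069923e+00, -1.20967369e-01]), 'qd': array([ 0.00023977, -0.00105076, -0.00446318,  0.00133937, -0.00081197,
        0.00072143]), 'effort': array([ 9.35902353e-04, -4.17699337e+01, -2.46404904e+01, -1.23597151e-04,
        5.76464998e-03,  1.47620983e-05]), 'position': array([ 0.13649983, -0.55812373,  0.2495204 ]), 'ee_rot': array([-8.24640669e-04,  9.92823616e-01,  1.19585063e-01,  2.86080103e-06]), 'contact_force': array([ 0.11200165, -0.03115221,  0.17516733]), 'moment': array([ 0.03842857, -0.01013876,  0.0179867 ]), 'gripper_force': 0.0, 'width': 0.08546606626310776}
```

View pics/t0.png

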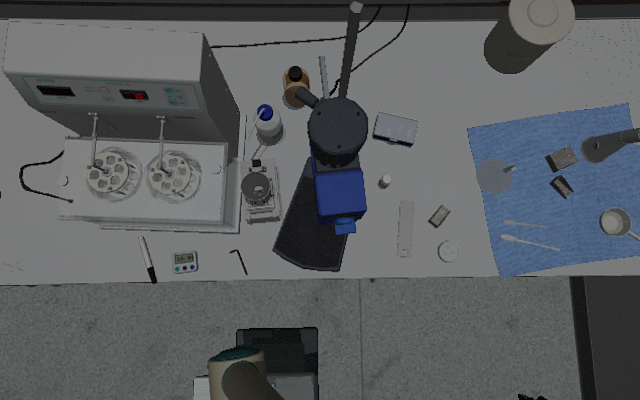

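View pics/s0.png

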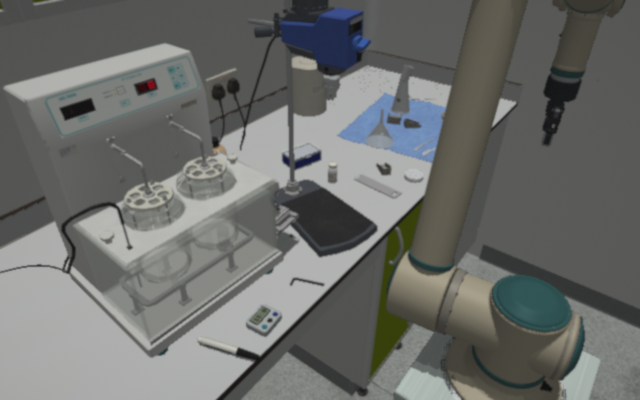

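```bash
python3 - <<'E'
from h import *
t=cv2.imread('pics/t0.png')
a=cv2.resize(t[140:240,220:310],None,fx=6,fy=6,interpolation=cv2.INTER_CUBIC)[:600]
a=cv2.convertScaleAbs(a,alpha=1.3,beta=10)
b=cv2.resize(t[190:270,380:470],None,fx=6,fy=6,interpolation=cv2.INTER_CUBIC)
cv2.imwrite('pics/c1.png',a)
g=cv2.cvtColor(t,cv2.COLOR_BGR2GRAY)
m=(g[190:268,390:420]);print(np.median(m))
print(g[225,392:420]); print(g[195:264,405])
print(cast('top',[[404,200],[404,256],[257,187],[386,181],[448,252],[439,216]],0.0).round(3))
print(cast('top',[[257,187]],0.173).round(3),cast('top',[[263,217]],0.085).round(3))
E
```

```text
123.0
[122 123 125 123 125 127  96 108 118 118 117 116 118 118 117 118 119 118
 116 118 118 121 123 125 124 123 123 124]
[122 124 125 124 122 116 116 116 115 116 116 116 116 116 117 117 116 116
 117 117 117 117 115 116 118 116 115 118 118 118 118 117 118 117 117 118
 117 118 119 117 119 118 117 117 118 117 119 118 119 118 117 117 119 120
  91 106 126 124 124 120 119  98 110 124 124 124 124 123 124]
[[ 0.618 -0.423  0.   ]
 [ 0.46  -0.416  0.   ]
 [ 0.66  -0.005  0.   ]
 [ 0.673 -0.373  0.   ]
 [ 0.469 -0.54   0.   ]
 [ 0.571 -0.52   0.   ]]
[[ 0.629 -0.026  0.173]] [[ 0.565 -0.032  0.085]]
```

View pics/c1.png

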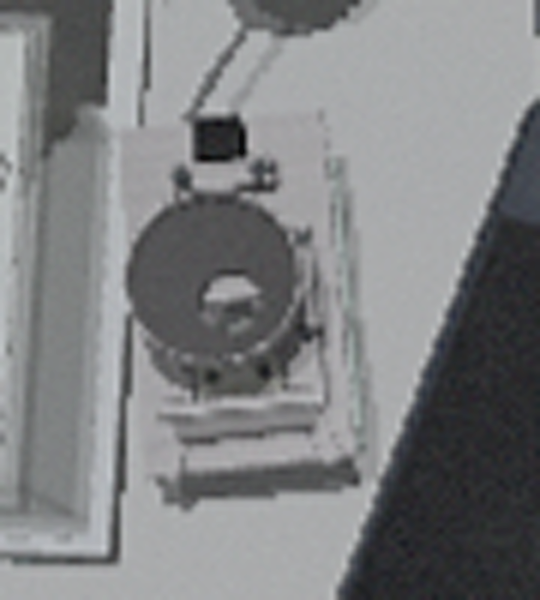

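```bash
python3 - <<'E'
from h import *
t=cv2.imread('pics/t0.png')
g=cv2.cvtColor(t,cv2.COLOR_BGR2GRAY)
# blade side/end edges by rows
L=[];R=[]
for v in range(206,250,3):
    r=cv2.GaussianBlur(g,(1,5),0)[v,392:422].astype(float)
    print(v,r[2:26].astype(int))
a=cv2.resize(g[190:265,375:465],None,fx=5,fy=5,interpolation=cv2.INTER_CUBIC)
a=np.clip((a.astype(float)-85)*5,0,255).astype(np.uint8)
b=cv2.resize(t[165:235,225:300],None,fx=5,fy=5,interpolation=cv2.INTER_CUBIC)
b=np.clip((b.astype(float)-40)*1.8,0,255).astype(np.uint8)
O=np.array([.629,-.026])
for x,y,z in [(0,0,.084),(-.037,-.0215,.084),(-.037,.0215,.084),(-.06,-.027,.084),(-.06,.027,.084),(0,0,.173)]:
    u=(proj('top',[[O[0]+x,O[1]+y,z]])[0]-[225,165]+.5)*5
    cv2.circle(b,tuple(int(q) for q in u),3,(0,0,255),-1)
W=np.zeros((375,830,3),np.uint8);W[:375,:450]=a[...,None];W[:350,455:830]=b
W=W[:, :800] if 0 else cv2.resize(W,(796,360));cv2.imwrite('pics/c2.png',W)
E
```

```text
206 [123 124 124 125 125 108 111 116 116 115 115 116 116 115 115 117 116 115
 114 114 120 124 125 123]
209 [124 123 124 123 126  91 104 117 116 116 115 117 116 115 116 117 115 115
 115 108 117 124 124 123]
212 [124 124 123 124 127  98 107 118 118 116 117 116 116 116 117 117 116 115
 115 116 121 123 124 124]
215 [123 123 124 123 126 105 110 118 118 116 116 117 116 116 117 118 116 115
 115 118 122 124 124 124]
218 [124 123 124 124 125 108 112 118 117 117 117 116 117 116 119 118 116 116
 117 120 124 123 125 123]
221 [124 123 124 125 101 108 117 118 118 117 118 116 118 118 119 117 116 116
 116 119 123 124 124 124]
224 [124 123 124 126  92 105 118 118 118 117 117 118 117 119 118 118 116 116
 117 121 123 124 123 124]
227 [125 123 123 125 101 109 119 119 119 118 118 117 117 118 119 118 117 117
 118 122 124 124 123 124]
230 [123 124 124 126  99 109 120 119 119 119 117 117 118 118 120 117 117 117
 116 121 123 123 123 123]
233 [124 124 124 124 108 114 119 119 118 119 117 118 118 118 119 117 117 117
 118 122 124 123 124 124]
236 [124 124 125 104 104 116 119 119 119 118 119 118 118 119 120 118 118 117
 121 123 124 124 124 123]
239 [124 124 125 114 116 119 118 120 120 120 117 118 119 118 120 118 117 116
 120 123 123 123 123 124]
242 [124 123 125 112 115 119 119 120 120 120 118 118 117 119 119 119 117 117
 121 124 125 123 123 124]
245 [123 124 126  97 106 119 119 121 121 119 117 118 118 120 119 117 117 111
 117 124 124 123 122 123]
248 [122 125 126 106 110 120 119 121 116 111 111 111 115 116 119 118 116 118
 121 124 125 124 124 123]
```

View pics/c2.png

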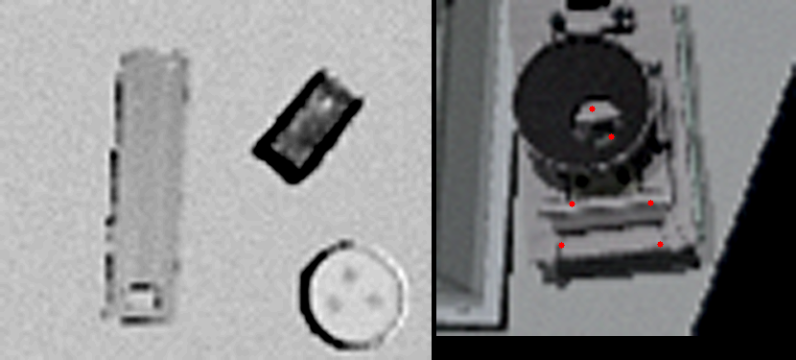

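```bash
cat > gate.py <<'E'
from h import *
import sys
g=np.mean([imaging.get_image('top').astype(float) for _ in range(8)],0)[...,::-1]
np.save('avg.npy',g)
b=cv2.resize(g[172:226,238:292],None,fx=11,fy=11,interpolation=cv2.INTER_LANCZOS4)
b=np.clip((b-40)*1.9,0,255).astype(np.uint8)
cv2.imwrite('pics/c3.png',b)
n,t=cast('top',[[406.8,199.7],[404.0,256.7]],.0025)
d=n-t;print(n,t,(n+t)/2,np.hypot(*d[:2]),np.arctan2(d[1],d[0]))
for v in(209,245):print(cast('top',[[398.6-(v-209)*.055,v],[413.6-(v-209)*.055,v]],.0025)[:,:2])
E
python3 gate.py
```

```text
[ 0.61833644 -0.4300303   0.0025    ] [ 0.4578498  -0.41531237  0.0025    ] [ 0.53809312 -0.42267133  0.0025    ] 0.1611601016667165 -0.09145231638344205
[[ 0.59201441 -0.40564809]
 [ 0.59148496 -0.44819696]]
[[ 0.49059216 -0.39601122]
 [ 0.4900369  -0.43806461]]
```

View pics/c3.png

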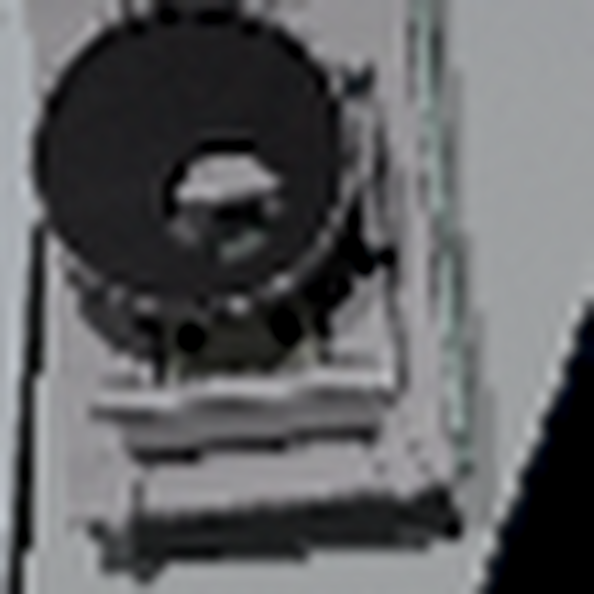

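```bash
python3 -m inch '[{"claw":-1,"travel":[0.25,0.09,0],"turn":-0.04},{"claw":-1,"travel":[0.5,0.18,0],"turn":-0.08},{"claw":-1,"travel":[0.75,0.26,-0.1],"turn":-0.09},{"claw":-1,"travel":[0.98,0.35,-0.2],"turn":-0.09}]' 40
```

```text
clock: 0.9
position: [0.3212, -0.4937, 0.2166]
ee_rot: [0.001, 1.0, -0.022, 0.001]
contact_force: [-0.3, -0.7, -0.2]
width: 0.0285
gripper_force: 0.0
```

```bash
python3 - <<'E'
from h import *
f=lambda P:np.array(P,float)/11+[237.5,171.5]
O=cast('top',f([[188,158]]),.173)[0];print(O)
for z,a,b in[(.084,(135,455),(378,430)),(.09,(95,410),(395,385)),(.0,(140,510),(450,488)),(0.0,(430,0),(465,470)),(.1,(190,338),(286,326))]:
    p,q=cast('top',f([a,b]),z);d=q-p;print(z,p[:2].round(4),q[:2].round(4),np.hypot(*d[:2]).round(4),np.arctan2(d[1],d[0]).round(3),((p+q)/2)[:2].round(4))
yaw=.075;c,s=np.cos(yaw),np.sin(yaw)
for x,y,z in[(-.06,-.027,.084),(-.06,.027,.084),(-.037,-.0215,.084),(-.037,.0215,.084),(-.037,0,.09)]:
    print((x,y,z),((proj('top',[[O[0]+c*x-s*y,O[1]+s*x+c*y,z]])[0]-[237.5,171.5])*11).round())
E
python3 -m inch '[{"claw":-1,"travel":[0.25,0.09,-0.1],"turn":-0.016},{"claw":-1,"travel":[0.5,0.18,-0.2],"turn":-0.016},{"claw":-1,"travel":[0.75,0.27,-0.3],"turn":-0.016},{"claw":-1,"travel":[1.0,0.34,-0.5],"turn":-0.016},{"claw":-1,"travel":[1.0,0.34,-0.6],"turn":-0.016}]'
```

```text
[ 0.63218043 -0.02009131  0.173     ]
0.084 [0.5765 0.0031] [ 0.5817 -0.0547] 0.0581 -1.48 [ 0.5791 -0.0258]
0.09 [0.5866 0.0119] [ 0.5917 -0.0592] 0.0713 -1.499 [ 0.5892 -0.0237]
0.0 [0.5726 0.013 ] [ 0.5772 -0.0658] 0.079 -1.513 [ 0.5749 -0.0264]
0.0 [ 0.7046 -0.0609] [ 0.5817 -0.0697] 0.1232 -3.07 [ 0.6432 -0.0653]
0.1 [ 0.6022 -0.0117] [ 0.6048 -0.0343] 0.0228 -1.457 [ 0.6035 -0.023 ]
(-0.06, -0.027, 0.084) [365. 461.]
(-0.06, 0.027, 0.084) [138. 480.]
(-0.037, -0.0215, 0.084) [335. 368.]
(-0.037, 0.0215, 0.084) [155. 383.]
(-0.037, 0, 0.09) [242. 372.]
clock: 1.4
position: [0.5234, -0.4256, 0.097]
ee_rot: [0.002, 0.999, -0.046, 0.003]
contact_force: [-0.4, -0.7, -0.2]
width: -0.0002
gripper_force: 0.0
```

```bash
python3 -m inch '[{"claw":-1,"travel":[0.02,0,-0.2],"turn":0},{"claw":-1,"travel":[0.02,0,-0.29],"turn":0},{"claw":-1,"travel":[0.02,0,-0.29],"turn":0},{"claw":-1,"travel":[0.02,0,-0.31],"turn":0},{"claw":-1,"travel":[0.02,0,-0.31],"turn":0}]'
```

```text
clock: 1.9
position: [0.5236, -0.4265, 0.0352]
ee_rot: [0.001, 0.999, -0.047, 0.001]
contact_force: [-0.2, 0.1, 0.4]
width: 0.0
gripper_force: 0.0
```

```bash
python3 -m inch '[{"claw":-1,"travel":[0.07,0.01,-0.04],"turn":0},{"claw":-1,"travel":[0.07,0.01,-0.05],"turn":0},{"claw":-1,"travel":[0.07,0.01,-0.05],"turn":0}]'; python3 -m inch '[{"claw":-1,"travel":[0,0,-0.005],"turn":0},{"claw":-1,"travel":[0,0,-0.01],"turn":0},{"claw":-1,"travel":[0,0,-0.01],"turn":0}]'
```

```text
clock: 2.2
position: [0.5376, -0.4235, 0.024]
ee_rot: [0.0, 0.999, -0.046, 0.0]
contact_force: [-0.2, 0.9, -1.1]
width: -0.0
gripper_force: 0.0
clock: 2.5
position: [0.537, -0.4236, 0.0219]
ee_rot: [-0.0, 0.999, -0.047, -0.0]
contact_force: [0.1, -0.0, 1.0]
width: 0.0
gripper_force: 0.0
```

```bash
python3 -m inch '[{"claw":-1,"travel":[0,0,-0.002],"turn":0},{"claw":-1,"travel":[0,0,-0.004],"turn":0},{"claw":-1,"travel":[0,0,-0.004],"turn":0}]'; python3 -m inch '[{"claw":-1,"travel":[0,0,-0.003],"turn":0},{"claw":-1,"travel":[0,0,-0.003],"turn":0}]'
```

```text
clock: 2.8
position: [0.5371, -0.4237, 0.0216]
ee_rot: [0.0, 0.999, -0.047, -0.0]
contact_force: [-1.7, -0.6, 3.9]
width: 0.0002
gripper_force: 1.6
clock: 3.0
position: [0.5371, -0.4237, 0.0216]
ee_rot: [0.0, 0.999, -0.047, 0.0]
contact_force: [-2.2, -0.0, 6.3]
width: 0.0007
gripper_force: 3.2
```

```bash
python3 -m inch '[{"claw":-1,"travel":[-0.01,0,-0.002],"turn":0},{"claw":-1,"travel":[-0.03,0,-0.002],"turn":0},{"claw":-1,"travel":[-0.06,0,-0.002],"turn":0},{"claw":-1,"travel":[-0.09,0,-0.002],"turn":0},{"claw":-1,"travel":[-0.1,0,-0.002],"turn":0}]'; python3 - <<'E'
from h import *
g=cv2.cvtColor(snap('top','t1.png'),cv2.COLOR_RGB2GRAY)
print(g[240:275,401],g[240:275,405])
E
```

```text
clock: 3.5
position: [0.5184, -0.4247, 0.0216]
ee_rot: [0.001, 0.999, -0.047, 0.002]
contact_force: [1.4, 0.4, 5.1]
width: 0.0002
gripper_force: 2.7
[ 91  87  76  61  51  53  63  71  71  67  69  68  71  72  85 104 105 104
 102 102 104 102 101  99  97  91  94  92  93  92  80  75  77  78  77] [36 48 51 47 50 46 48 46 52 62 67 67 66 69 68 93 93 87 97 98 98 99 98 96
 95 97 93 95 94 97 96 97 86 75 82]
```

```bash
python3 -m inch '[{"claw":-1,"travel":[-0.03,0,-0.001],"turn":0},{"claw":-1,"travel":[-0.07,0,-0.001],"turn":0},{"claw":-1,"travel":[-0.11,0,-0.001],"turn":0},{"claw":-1,"travel":[-0.15,0,-0.001],"turn":0},{"claw":-1,"travel":[-0.18,0,-0.001],"turn":0}]'; python3 -m inch '[{"claw":-1,"travel":[-0.03,0,0],"turn":0},{"claw":-1,"travel":[-0.07,0,0],"turn":0},{"claw":-1,"travel":[-0.11,0,0],"turn":0},{"claw":-1,"travel":[-0.15,0,0],"turn":0},{"claw":-1,"travel":[-0.18,0,0],"turn":0}]'; python3 - <<'E'
from h import *
g=snap('scene','s1.png')
cv2.imwrite('pics/c4.png',cv2.resize(g[120:300,300:500,::-1],None,fx=3,fy=3,interpolation=cv2.INTER_CUBIC))
E
```

```text
clock: 4.05
position: [0.4827, -0.425, 0.0216]
ee_rot: [0.002, 0.999, -0.047, 0.002]
contact_force: [2.6, 1.2, 6.5]
width: -0.0001
gripper_force: 3.2
clock: 4.55
position: [0.4467, -0.4251, 0.0215]
ee_rot: [0.002, 0.999, -0.047, 0.002]
contact_force: [2.5, 0.4, 7.2]
width: 0.0
gripper_force: 3.3
```

View pics/c4.png

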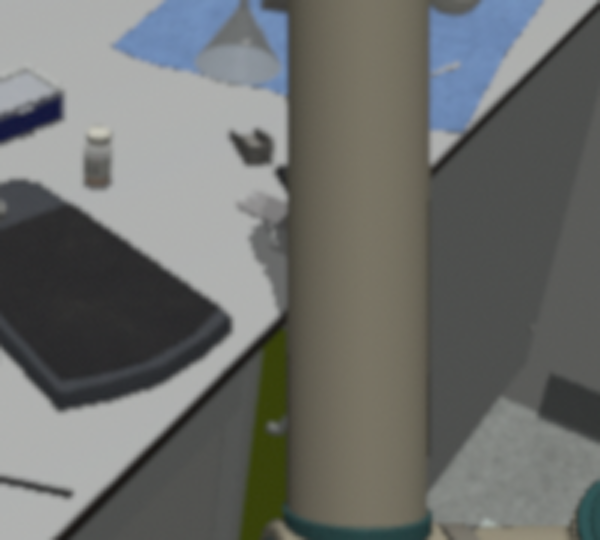

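```bash
python3 -m inch '[{"claw":-1,"travel":[-0.03,0,0],"turn":0},{"claw":-1,"travel":[-0.06,0,0],"turn":0},{"claw":-1,"travel":[-0.06,0,0],"turn":0},{"claw":-1,"travel":[-0.06,0,0],"turn":0}]';python3 -m inch '[{"claw":-1,"travel":[0,0,0.02],"turn":0},{"claw":-1,"travel":[0,0,0.2],"turn":0},{"claw":-1,"travel":[0,0,0.45],"turn":0},{"claw":0,"travel":[-0.2,-0.2,0.7],"turn":0},{"claw":0,"travel":[-0.4,-0.4,0.7],"turn":0}]';python3 -m inch '[{"claw":0.3,"travel":[-0.25,-0.25,0],"turn":0},{"claw":0.3,"travel":[-0.5,-0.5,0],"turn":0},{"claw":0.3,"travel":[-0.75,-0.5,0],"turn":0},{"claw":0.3,"travel":[-0.75,-0.5,0],"turn":0}]'; python3 - <<'E'
from h import *
g=snap('top','t2.png')
b=cv2.resize(g[210:300,370:450,::-1],None,fx=6,fy=6,interpolation=cv2.INTER_CUBIC)
cv2.imwrite('pics/c5.png',np.clip((b.astype(float)-40)*1.8,0,255).astype(np.uint8))
E
```

```text
clock: 5.0
position: [0.4341, -0.4251, 0.0216]
ee_rot: [0.002, 0.999, -0.047, 0.001]
contact_force: [0.8, -0.6, 7.3]
width: -0.0002
gripper_force: 4.1
clock: 5.5
position: [0.3742, -0.4857, 0.1584]
ee_rot: [0.003, 0.999, -0.045, 0.002]
contact_force: [-0.2, -1.7, 0.0]
width: 0.0281
gripper_force: 0.0
clock: 5.9
position: [0.2191, -0.5857, 0.1534]
ee_rot: [-0.0, 0.999, -0.047, -0.001]
contact_force: [-0.3, 0.3, -0.6]
width: 0.0555
gripper_force: 0.0
```

View pics/c5.png

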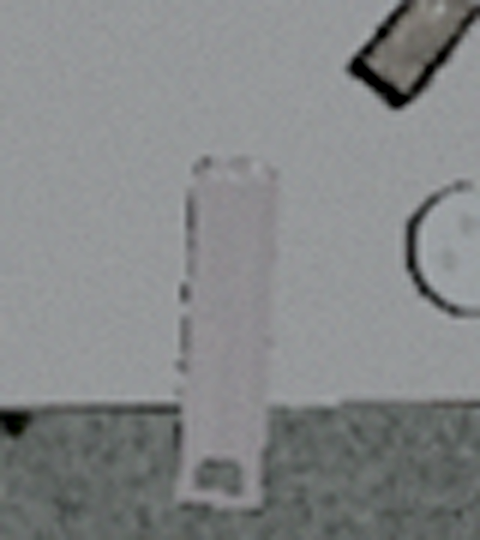

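```bash
python3 - <<'E'
from h import *
f=lambda P:(np.array(P,float)-2.5)/6+[370,210]
n,t=cast('top',f([[235,157],[220,503]]),.0025);d=n-t
print(n,t,np.hypot(*d[:2]),np.arctan2(d[1],d[0]))
print(cast('top',f([[193,180],[277,180],[180,480],[264,480]]),.0025)[:,:2])
yaw=np.arctan2(d[1],d[0]); G=t+d/np.linalg.norm(d)*.022
s=get_state();q=s['ee_rot'];print('G',G,'pos',s['position'],'tool yaw',2*np.arctan2(q[2],q[1]),'move units',(G-s['position'])/.2)
E
```

```text
[ 0.51599561 -0.43115529  0.0025    ] [ 0.35756407 -0.41715899  0.0025    ] 0.15904857671701436 -0.08811416089756881
[[ 0.50551925 -0.41102374]
 [ 0.50500709 -0.45034524]
 [ 0.36816517 -0.39920954]
 [ 0.36762207 -0.43787784]]
G [ 0.37947872 -0.41909499  0.0025    ] pos [ 0.2144471  -0.58736917  0.15332785] tool yaw -0.09687382390788205 move units [ 0.8251581   0.84137088 -0.75413923]
```

```bash
python3 -m inch '[{"claw":0.6,"travel":[0.17,0.18,0],"turn":0},{"claw":0.6,"travel":[0.34,0.36,0],"turn":0},{"claw":0.6,"travel":[0.51,0.54,0],"turn":0},{"claw":0.6,"travel":[0.68,0.71,0],"turn":0},{"claw":0.6,"travel":[0.815,0.84,-0.1],"turn":0}]';python3 -m inch '[{"claw":0.6,"travel":[0,0,-0.15],"turn":0},{"claw":0.6,"travel":[0,0,-0.35],"turn":0},{"claw":0.6,"travel":[0,0,-0.35],"turn":0},{"claw":0.6,"travel":[0,0,-0.35],"turn":0}]'
```

```text
clock: 6.45
position: [0.3878, -0.4156, 0.1359]
ee_rot: [0.002, 0.999, -0.046, 0.002]
contact_force: [0.4, -0.7, 0.3]
width: 0.0682
gripper_force: 0.0
clock: 6.85
position: [0.385, -0.4162, 0.0637]
ee_rot: [-0.001, 0.999, -0.047, -0.001]
contact_force: [0.9, 0.5, 0.3]
width: 0.0683
gripper_force: 0.0
```

```bash
python3 -m inch '[{"claw":0.6,"travel":[-0.033,-0.014,-0.05],"turn":0},{"claw":0.6,"travel":[-0.033,-0.014,-0.2],"turn":0},{"claw":0.6,"travel":[-0.033,-0.014,-0.28],"turn":0},{"claw":0.6,"travel":[-0.033,-0.014,-0.303],"turn":0},{"claw":0.6,"travel":[-0.033,-0.014,-0.303],"turn":0}]'
```

```text
clock: 7.35
position: [0.3784, -0.4202, 0.0038]
ee_rot: [0.0, 0.999, -0.047, 0.0]
contact_force: [0.1, -0.4, -0.1]
width: 0.0681
gripper_force: 0.0
```

```bash
python3 -m inch '[{"claw":0.1,"travel":[0,0,0],"turn":0},{"claw":-0.2,"travel":[0,0,0],"turn":0},{"claw":-0.5,"travel":[0,0,0],"turn":0},{"claw":-1,"travel":[0,0,0],"turn":0},{"claw":-1,"travel":[0,0,0],"turn":0}]' 40; python3 -m inch '[{"claw":-1,"travel":[0,0,0],"turn":0},{"claw":-1,"travel":[0,0,0],"turn":0},{"claw":-1,"travel":[0,0,0.005],"turn":0},{"claw":-1,"travel":[0,0,0.01],"turn":0},{"claw":-1,"travel":[0,0,0.02],"turn":0}]' 60
```

```text
clock: 7.85
position: [0.3791, -0.4203, 0.0043]
ee_rot: [0.001, 0.999, -0.046, 0.001]
contact_force: [-0.0, -0.6, 6.0]
width: 0.0384
gripper_force: 39.8
clock: 8.35
position: [0.3782, -0.4186, 0.0068]
ee_rot: [-0.001, 0.999, -0.047, -0.001]
contact_force: [0.0, 0.6, -0.2]
width: 0.0372
gripper_force: 60.0
```

```bash
python3 -m inch '[{"claw":-1,"travel":[0,0,0.1],"turn":0},{"claw":-1,"travel":[-0.02,0,0.3],"turn":0},{"claw":-1,"travel":[-0.04,0,0.45],"turn":0},{"claw":-1,"travel":[-0.04,0.1,0.55],"turn":0},{"claw":-1,"travel":[-0.04,0.3,0.55],"turn":0.02}]'; python3 -m inch '[{"claw":-1,"travel":[0,0.2,0],"turn":0.01},{"claw":-1,"travel":[0,0.4,0],"turn":0.02},{"claw":-1,"travel":[0,0.6,0],"turn":0.03},{"claw":-1,"travel":[0,0.8,0],"turn":0.035},{"claw":-1,"travel":[0,1,0],"turn":0.035}]';  python3 -m inch '[{"claw":-1,"travel":[0,0.2,0],"turn":0},{"claw":-1,"travel":[0,0.4,0],"turn":0},{"claw":-1,"travel":[0,0.55,0],"turn":0},{"claw":-1,"travel":[0,0.6,0],"turn":0},{"claw":-1,"travel":[0,0.6,0],"turn":0}]'; python3 - <<'E'
from h import *
q=get_state()['ee_rot'];print(2*np.arctan2(q[2],q[1]))
g=snap('top','t3.png');s=snap('scene','s3.png')
b=cv2.resize(g[150:260,215:315,::-1],None,fx=4,fy=4,interpolation=cv2.INTER_CUBIC)
c=cv2.resize(s[170:280,260:360,::-1],None,fx=4,fy=4,interpolation=cv2.INTER_CUBIC)
cv2.imwrite('pics/c6.png',np.clip((np.hstack([b,c]).astype(float)-30)*1.6,0,255).astype(np.uint8))
E
```

```text
clock: 8.85
position: [0.3724, -0.3629, 0.1202]
ee_rot: [0.004, 1.0, -0.016, 0.003]
contact_force: [0.5, 0.3, -0.9]
width: 0.0371
gripper_force: 60.2
clock: 9.35
position: [0.3697, -0.1574, 0.117]
ee_rot: [-0.001, 0.999, 0.04, -0.001]
contact_force: [0.8, -0.2, -0.3]
width: 0.0372
gripper_force: 60.3
clock: 9.85
position: [0.37, -0.0385, 0.1171]
ee_rot: [-0.0, 0.999, 0.041, -0.001]
contact_force: [-0.9, 0.3, -1.0]
width: 0.0374
gripper_force: 60.3
0.08262084680572544
```

View pics/c6.png

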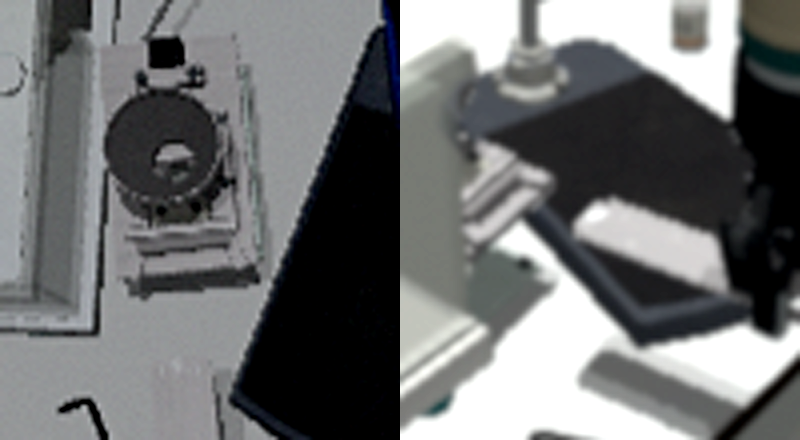

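```bash
python3 - <<'E'
from h import *
T=lambda x,y:(215+(x-1.5)/4,150+(y-1.5)/4); S=lambda x,y:(260+(x-401.5)/4,170+(y-1.5)/4)
for nm,a,b in[('nose',T(184,358),S(591,217)),('ledge right corner',T(236,233),S(552,182))]:
    best=min((np.linalg.norm(cast('top',[a],z)-cast('scene',[b],z)),z) for z in np.arange(0,.2,.0005))
    print(nm,best,cast('top',[a],best[1]),cast('scene',[b],best[1]))
s=get_state();q=s['ee_rot'];p=s['position'];th=2*np.arctan2(q[2],q[1])
n=p+.138*np.array([np.cos(th),np.sin(th),0]);print('exp nose',n,'nose top@.115',cast('top',[T(184,358)],.114))
print('proj exp', (proj('scene',[n-[0,0,.003]])[0]-[260,170])*4+[401.5,1.5],(proj('top',[n-[0,0,.003]])[0]-[215,150])*4+1.5)
for yaw in(.08,):
  for y in(-.0215,-.027,-.035,0):
    P=[.633-.06*np.cos(yaw)-y*np.sin(yaw),-.0205-.06*np.sin(yaw)+y*np.cos(yaw),.084]
    print(y,np.round(P,4),(proj('scene',[P])[0]-[260,170])*4+[401.5,1.5],(proj('top',[P])[0]-[215,150])*4+1.5)
E
```

```text
nose (np.float64(0.001498246895485499), np.float64(0.1105)) [[ 0.50542585 -0.02844856  0.1105    ]] [[ 0.50420859 -0.02932207  0.1105    ]]
ledge right corner (np.float64(0.023651992802112297), np.float64(0.081)) [[ 0.58927726 -0.05906186  0.081     ]] [[ 0.56935945 -0.07181716  0.081     ]]
exp nose [ 0.50845091 -0.02905652  0.11731962] nose top@.115 [[ 0.50520079 -0.02883458  0.114     ]]
proj exp [585.17008099 209.49485606] [184.31832058 352.84149675]
-0.0215 [ 0.5749 -0.0467  0.084 ] [520.1635312 193.7555502] [216.8120273  254.30071141]
-0.027 [ 0.5753 -0.0522  0.084 ] [525.17184803 189.36361822] [225.1772783  253.52851076]
-0.035 [ 0.576  -0.0602  0.084 ] [532.39950792 183.02545807] [237.3380042  252.40602478]
0 [ 0.5732 -0.0253  0.084 ] [500.27208876 211.19876971] [184.07343481 257.32324204]
```

```bash
python3 - <<'E'
from h import *
T=lambda x,y:(215+(x-1.5)/4,150+(y-1.5)/4); S=lambda x,y:(260+(x-401.5)/4,170+(y-1.5)/4)
iT=lambda P:(proj('top',P)[0]-[215,150])*4+1.5
for nm,b in[('base?',S(552,285)),('lower bar R',S(552,182)),('upper bar R',S(522,160))]:
  for z in(0,.01,.06,.07,.08,.085,.09,.1,.11):
    P=cast('scene',[b],z);print(nm,z,P[0,:2].round(4),iT(P).round(0))
g=np.load('avg.npy')
b=cv2.resize(g[195:228,238:288],None,fx=12,fy=12,interpolation=cv2.INTER_LANCZOS4)
s=np.mean([imaging.get_image('scene').astype(float) for _ in range(6)],0)[...,::-1]
c=cv2.resize(s[195:250,268:312],None,fx=9,fy=9,interpolation=cv2.INTER_LANCZOS4)[:396*2]
W=np.zeros((500,800,3));W[:396,:600]=b;
W=np.zeros((500,600+200+196,3));W[:396,:600]=b;W[:495,600:996]=c
W=np.clip((W-40)*1.7,0,255).astype(np.uint8)
cv2.imwrite('pics/c7.png',cv2.resize(W,(797,400)))
E
```

```text
base? 0 [ 0.5661 -0.0664] [256. 281.]
base? 0.01 [ 0.5586 -0.0573] [242. 290.]
base? 0.06 [ 0.521 -0.012] [168. 340.]
base? 0.07 [ 0.5135 -0.0029] [152. 350.]
base? 0.08 [0.5059 0.0062] [136. 361.]
base? 0.085 [0.5022 0.0107] [128. 366.]
base? 0.09 [0.4984 0.0152] [120. 372.]
base? 0.1 [0.4909 0.0243] [103. 383.]
base? 0.11 [0.4834 0.0334] [ 86. 394.]
lower bar R 0 [ 0.6375 -0.1542] [380. 179.]
lower bar R 0.01 [ 0.6291 -0.144 ] [365. 188.]
lower bar R 0.06 [ 0.587  -0.0932] [289. 240.]
lower bar R 0.07 [ 0.5786 -0.083 ] [273. 251.]
lower bar R 0.08 [ 0.5702 -0.0728] [257. 262.]
lower bar R 0.085 [ 0.566  -0.0677] [249. 267.]
lower bar R 0.09 [ 0.5618 -0.0627] [240. 273.]
lower bar R 0.1 [ 0.5534 -0.0525] [223. 284.]
lower bar R 0.11 [ 0.5449 -0.0423] [206. 296.]
upper bar R 0 [ 0.6714 -0.1612] [389. 132.]
upper bar R 0.01 [ 0.6625 -0.151 ] [375. 142.]
upper bar R 0.06 [ 0.6183 -0.0997] [299. 194.]
upper bar R 0.07 [ 0.6095 -0.0894] [283. 205.]
upper bar R 0.08 [ 0.6006 -0.0792] [267. 216.]
upper bar R 0.085 [ 0.5962 -0.074 ] [258. 222.]
upper bar R 0.09 [ 0.5918 -0.0689] [250. 227.]
upper bar R 0.1 [ 0.5829 -0.0586] [233. 239.]
upper bar R 0.11 [ 0.5741 -0.0484] [216. 251.]
```

View pics/c7.png

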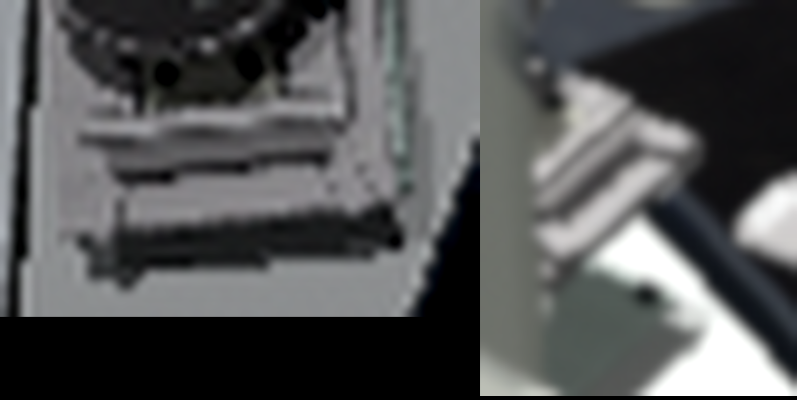

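```bash
python3 - <<'E'
from h import *
T=lambda x,y:(215+(x-1.5)/4,150+(y-1.5)/4); S=lambda x,y:(260+(x-401.5)/4,170+(y-1.5)/4)
print('blade right nose corner',cast('top',[T(215,362)],.112),'its shadow top',cast('top',[T(232,372)],0),'shadow scene nose end L,R',cast('scene',[S(580,375),S(612,345)],0))
f=lambda x,y:(238+x/9.6-.5,195+y/9.6-.5)
print('band BR,BL,TR,TL',cast('top',[f(400,245),f(118,270),f(395,210),f(118,232)],0).round(4))
# top luminance rows along gate axis, in c7 rows, averaged lateral after yaw .085
g=np.load('avg.npy').mean(2)
O=np.array([.633,-.0205]);ya=.08;c,s=np.cos(ya),np.sin(ya)
for z in(.084,):
  X=np.arange(-.10,-.02,.0025);Y=np.arange(-.05,.0501,.005)
  P=np.array([[O[0]+c*x-s*y,O[1]+s*x+c*y,z] for x in X for y in Y])
  uv=proj('top',P).astype(np.float32)
  v=cv2.remap(g.astype(np.float32),uv[:,0].reshape(len(X),-1),uv[:,1].reshape(len(X),-1),cv2.INTER_LINEAR)
  print('y',(Y*1000).astype(int))
  for x,r in zip(X,v):print('%6.1f'%(x*1000),r.astype(int))
E
```

```text
blade right nose corner [[ 0.50249014 -0.04828104  0.112     ]] its shadow top [[ 0.50228461 -0.04963098  0.        ]] shadow scene nose end L,R [[ 0.49766166 -0.00999942  0.        ]
 [ 0.4988429  -0.04435409  0.        ]]
band BR,BL,TR,TL [[ 0.5654 -0.0679  0.    ]
 [ 0.5592  0.0142  0.    ]
 [ 0.5757 -0.0665  0.    ]
 [ 0.5703  0.0142  0.    ]]
y [-50 -45 -40 -35 -30 -25 -20 -15 -10  -5   0   4   9  14  19  24  29  34
  39  44  49]
-100.0 [ 55 127 123 123 123 124 123 123 123 123 123 123 123 124 124 123 123 123
 123 123 123]
 -97.5 [ 73 126 123 123 123 123 123 123 123 123 123 123 123 123 123 123 123 123
 123 123 123]
 -95.0 [ 97 124 123 123 123 123 123 123 123 123 123 123 123 123 123 123 123 123
 123 123 123]
 -92.5 [119 124 123 124 123 123 123 123 123 123 123 123 123 123 123 123 124 123
 123 123 123]
 -90.0 [127 123 123 123 123 124 123 123 123 123 123 124 123 123 123 124 124 123
 123 123 123]
 -87.5 [126 124 124 124 125 125 124 124 124 125 124 124 124 124 124 122 118 124
 123 123 123]
 -85.0 [125 122 118 115 117 120 122 124 114 116 118 120 122 125 125 106  97 120
 123 123 123]
 -8
[... 1646 characters left out ...]
 119 115 113 115 117 116 119
 119 120 120]
 -37.5 [108 123 117 114 112 104 103 109  90  74  86  92  88  84  86 106 103 115
 118 121 116]
 -35.0 [102 123 117 114 115 103  79  97  73  55  59  57  57  69  67 107 105 112
 116 120 104]
 -32.5 [102 123 116 108 121 121  91  91  55  56  56  57  55  65  53  92 117 118
 116 119  74]
 -30.0 [105 120 118 103 121 113  65  66  34  58  59  60  48  46  49  69  99 119
 118 120  59]
 -27.5 [100 114 119  95 118 103  58  54  22  54  58  59  39  34  48  65  69 115
 118 120  57]
 -25.0 [102 111 119  90 110 100  53  52  29  50  57  52  55  45  46  57  65  99
 118 120  61]
 -22.5 [101 107 119  89 101  84  42  50  42  52  76  55  65  61  54  52  68  75
 117 119  65]
```

```bash
python3 - <<'E'
from h import *
s_=np.mean([imaging.get_image('scene').astype(float) for _ in range(6)],0).mean(2).astype(np.float32)
O=np.array([.633,-.0205]);ya=.08;c,s=np.cos(ya),np.sin(ya)
for z in(.084,.06,.1):
  X=np.arange(-.095,-.02,.0025);Y=np.arange(-.055,.0101,.005)
  P=np.array([[O[0]+c*x-s*y,O[1]+s*x+c*y,z] for x in X for y in Y])
  uv=proj('scene',P).astype(np.float32)
  v=cv2.remap(s_,uv[:,0].reshape(len(X),-1),uv[:,1].reshape(len(X),-1),cv2.INTER_LINEAR)
  print(z,'y',(Y*1000).round().astype(int))
  for x,r in zip(X,v):print('%6.1f'%(x*1000),r.astype(int))
E
```

```text
0.084 y [-55 -50 -45 -40 -35 -30 -25 -20 -15 -10  -5   0   5  10]
 -95.0 [ 50  51  50  49  49  49  48  50  62  73  62  53  70 154]
 -92.5 [ 50  51  50  49  48  49  49  51  66  72  59  53  84 171]
 -90.0 [ 50  50  50  49  49  49  49  54  70  70  56  55 105 179]
 -87.5 [ 49  50  49  49  49  49  49  56  73  67  54  59 124 187]
 -85.0 [ 49  49  49  50  49  49  50  61  73  64  53  64 144 192]
 -82.5 [ 49  49  50  50  50  50  52  66  74  62  53  77 160 193]
 -80.0 [ 49  49  49  50  50  51  55  73  77  63  54  97 173 191]
 -77.5 [ 50  50  50  53  59  62  70  87  85  69  62 114 168 176]
 -75.0 [ 50  50  52  62  71  75  88  98  93  74  73 118 143 143]
 -72.5 [ 50  51  60  76  81  87 101 103  96  83  86 109 119 119]
 -70.0 [ 50  55  77  87  87  98 116 116 112 107 110 116 119 122]
 -67.5 [ 51  64  95 106  97 113 135 136 135 133 136 139 141 143]
 -65.0 [ 52  77 120 126 103 121 150 154 154 152 153 155 156 157]
 -62.5 [ 53  89 137 139 111 123 149 157 158 157 156 158 159 159]
 -60.0 [ 57  98 148 146 118 120 142 149 154 150 146 150 150 150]
 -57.5 [ 58 107 153 151 121 111 124 133 136 125 128 132 130
[... 4188 characters left out ...]
0  50  55  92 122 129 135 131 124 126 128 130 134]
 -45.0 [ 50  50  51  64 112 139 146 150 146 143 143 143 141 149]
 -42.5 [ 50  50  51  72 124 148 153 155 154 150 148 142 140 148]
 -40.0 [ 50  50  51  75 127 148 152 152 153 141 130 122 125 130]
 -37.5 [ 51  51  52  78 128 151 151 152 148 123 110 107 112 111]
 -35.0 [ 51  51  53  79 135 157 153 153 136 105  98 100 103 100]
 -32.5 [ 51  51  52  82 140 157 151 139 114  95  95  98 100 100]
 -30.0 [ 52  51  54  87 138 153 141 113  93  91  94  97  99 101]
 -27.5 [ 53  52  55  82 130 147 125  84  79  90  94  98 100 102]
 -25.0 [ 56  54  53  77 126 138 104  63  74  90  96  99 101 103]
 -22.5 [ 62  58  55  78 122 125  87  62  77  93  98 100 102 104]
```

```bash
python3 -m inch '[{"claw":-1,"travel":[0.0,-0.022,-0.05],"turn":0},{"claw":-1,"travel":[0.1,-0.014,-0.105],"turn":0},{"claw":-1,"travel":[0.2,-0.006,-0.105],"turn":0},{"claw":-1,"travel":[0.3,0.002,-0.105],"turn":0},{"claw":-1,"travel":[0.355,0.006,-0.105],"turn":0}]';python3 -m inch '[{"claw":-1,"travel":[0,0,-0.01],"turn":0},{"claw":-1,"travel":[0,0,-0.02],"turn":0},{"claw":-1,"travel":[0,0,-0.02],"turn":0},{"claw":-1,"travel":[0,0,-0.02],"turn":0}]'
```

```text
clock: 11.05
position: [0.4435, -0.0383, 0.0964]
ee_rot: [0.0, 0.999, 0.04, 0.001]
contact_force: [-0.5, 0.3, -0.5]
width: 0.037
gripper_force: 60.3
clock: 11.45
position: [0.4405, -0.0381, 0.0922]
ee_rot: [-0.0, 0.999, 0.04, -0.001]
contact_force: [0.4, -0.6, -0.7]
width: 0.0372
gripper_force: 60.3
```

```bash
for i in 1 2 3 ; do python3 -m inch '[{"claw":-1,"travel":[0,0,-0.005],"turn":0},{"claw":-1,"travel":[0,0,-0.005],"turn":0}]' | egrep 'pos|force'; done; python3 - <<'E'
from rig import *
print(get_state()['moment'])
E
```

```text
position: [0.4413, -0.0382, 0.0914]
contact_force: [-0.0, 1.0, -0.4]
gripper_force: 60.3
position: [0.4416, -0.0383, 0.0903]
contact_force: [-0.1, 0.7, -0.7]
gripper_force: 60.3
position: [0.4417, -0.0382, 0.0893]
contact_force: [0.3, -0.1, -0.2]
gripper_force: 60.3
[ 0.00201545  0.02386696 -0.00704585]
```

```bash
for i in 1 2 3 ; do python3 -m inch '[{"claw":-1,"travel":[0,0,-0.003],"turn":0},{"claw":-1,"travel":[0,0,-0.003],"turn":0}]' | egrep 'pos|contact'; python3 -c "
from rig import *
print(get_state()['moment'])"; done
```

```text
position: [0.4417, -0.0382, 0.0887]
contact_force: [0.4, 0.2, 0.3]
[ 0.00237886  0.01737171 -0.02719195]
position: [0.4417, -0.0382, 0.0881]
contact_force: [-0.4, -0.8, 0.9]
[ 0.01382751 -0.11058875 -0.05003277]
position: [0.4417, -0.0382, 0.0875]
contact_force: [1.1, -1.2, -0.3]
[-0.00164206 -0.03829029 -0.02991135]
```

```bash
for i in 1 2 3 ; do python3 -m inch '[{"claw":-1,"travel":[0,0,-0.003],"turn":0},{"claw":-1,"travel":[0,0,-0.003],"turn":0},{"claw":-1,"travel":[0,0,-0.003],"turn":0}]' | egrep 'pos|contact'; python3 -c "
from rig import *
print(get_state()['moment'])"; done
```

```text
position: [0.4417, -0.0383, 0.087]
contact_force: [1.1, 0.0, 1.0]
[-0.01940383 -0.08865675  0.03804901]
position: [0.4417, -0.0382, 0.0863]
contact_force: [-0.2, 0.3, 0.1]
[-0.01245953 -0.1167139  -0.00569298]
position: [0.4417, -0.0383, 0.0858]
contact_force: [-0.8, 0.1, 0.6]
[ 0.00269021 -0.15246433  0.04699373]
```

```bash
cat > m.sh <<'E'
python3 -c "
from rig import *
s=get_state();import numpy as np
print(np.round(s['position'],4),'F',s['contact_force'].round(1),'M',s['moment'].round(3))"
E
python3 -m inch '[{"claw":-1,"travel":[0,0,0.01],"turn":0},{"claw":-1,"travel":[0,0,0.01],"turn":0}]' >/dev/null; sh m.sh
for i in 1 2 3; do python3 -m inch '[{"claw":-1,"travel":[0.01,0.0008,0],"turn":0},{"claw":-1,"travel":[0.02,0.0016,0],"turn":0},{"claw":-1,"travel":[0.02,0.0016,0],"turn":0}]' >/dev/null; sh m.sh; done
```

```text
[ 0.4416 -0.0382  0.0879] F [ 0.5 -0.8 -0.7] M [-0.038 -0.07   0.052]
[ 0.4461 -0.0379  0.0878] F [-0.1 -0.6  0.7] M [ 0.017 -0.039  0.016]
[ 0.4501 -0.0376  0.0878] F [ 0.6 -0.4  0.1] M [-0.045 -0.114 -0.039]
[ 0.4541 -0.0373  0.0878] F [0.1 0.1 1.3] M [-0.001 -0.096  0.021]
```

```bash

for i in 1 2 3 4; do python3 -m inch '[{"claw":-1,"travel":[0.01,0.0008,0],"turn":0},{"claw":-1,"travel":[0.02,0.0016,0],"turn":0},{"claw":-1,"travel":[0.02,0.0016,0],"turn":0}]' >/dev/null; sh m.sh; done
```

```text
[ 0.4581 -0.037   0.0878] F [ 0.4 -0.3 -0.2] M [-0.013 -0.085 -0.012]
[ 0.461  -0.0366  0.0876] F [-2.  -0.7  0.1] M [-0.095  0.226 -0.003]
[ 0.4641 -0.0361  0.0873] F [-5.6 -0.6  0.6] M [-0.134  0.734 -0.009]
[ 0.4702 -0.036   0.0879] F [-3.3  0.2  2.9] M [-0.021  0.403  0.052]
```

```bash

for i in 1 2 3 4; do python3 -m inch '[{"claw":-1,"travel":[0.012,0.001,0],"turn":0},{"claw":-1,"travel":[0.025,0.002,0],"turn":0},{"claw":-1,"travel":[0.025,0.002,0],"turn":0}]' >/dev/null; sh m.sh; done
```

```text
[ 0.4755 -0.0356  0.0879] F [-1.7 -0.8  2.3] M [-0.041  0.246  0.039]
[ 0.4803 -0.0352  0.0878] F [-2.7  0.7  3.5] M [-0.04   0.352  0.013]
[ 0.4853 -0.0348  0.0879] F [-2.2 -0.3  2.9] M [-0.085  0.347  0.055]
[ 0.4903 -0.0344  0.0878] F [-2.9  0.2  3.4] M [-0.002  0.322  0.094]
```

```bash

python3 -m inch '[{"claw":-1,"travel":[0.012,0.001,0.002],"turn":0},{"claw":-1,"travel":[0.025,0.002,0.002],"turn":0},{"claw":-1,"travel":[0.025,0.002,0.002],"turn":0}]' >/dev/null; sh m.sh
for i in 1 2 3; do python3 -m inch '[{"claw":-1,"travel":[0.01,0.0008,0],"turn":0},{"claw":-1,"travel":[0.02,0.0016,0],"turn":0},{"claw":-1,"travel":[0.02,0.0016,0],"turn":0}]' >/dev/null; sh m.sh; done
```

```text
[ 0.4953 -0.034   0.0882] F [-2.5  0.8  2.9] M [-0.023  0.366 -0.009]
[ 0.4991 -0.0337  0.0882] F [-2.9 -0.4  3.3] M [-0.002  0.424  0.049]
[ 0.5031 -0.0333  0.0882] F [-3.3 -0.   3.8] M [-0.019  0.393  0.024]
[ 0.5072 -0.033   0.0883] F [-3.   0.   3.7] M [-0.009  0.378 -0.039]
```

```bash

for i in 1 2 3 4 5; do python3 -m inch '[{"claw":-1,"travel":[0.005,0.0004,0],"turn":0},{"claw":-1,"travel":[0.01,0.0008,0],"turn":0},{"claw":-1,"travel":[0.01,0.0008,0],"turn":0}]' >/dev/null; sh m.sh; done
```

```text
[ 0.509  -0.0329  0.0882] F [-2.7  1.   5. ] M [-0.079  0.396 -0.02 ]
[ 0.5109 -0.0327  0.0882] F [-1.9 -0.2  4.9] M [-0.087  0.45   0.066]
[ 0.5129 -0.0326  0.0882] F [-3.   0.7  4.6] M [-0.03   0.393  0.063]
[ 0.5148 -0.0324  0.0882] F [-2.6 -0.7  5.9] M [-0.092  0.485 -0.019]
[ 0.5168 -0.0322  0.0882] F [-3.4 -0.6  5.9] M [-0.028  0.428 -0.016]
```

```bash

python3 -m inch '[{"claw":-1,"travel":[0,0,0.004],"turn":0},{"claw":-1,"travel":[0,0,0.004],"turn":0}]' >/dev/null; sh m.sh
for i in 1 2 3 4; do python3 -m inch '[{"claw":-1,"travel":[0.005,0.0004,0],"turn":0},{"claw":-1,"travel":[0.01,0.0008,0],"turn":0},{"claw":-1,"travel":[0.01,0.0008,0],"turn":0}]' >/dev/null; sh m.sh; done
```

```text
[ 0.5168 -0.0322  0.0889] F [-2.5 -0.5  3.1] M [-0.151  0.339  0.011]
[ 0.5186 -0.0321  0.0889] F [-4.6 -0.   4.7] M [-0.088  0.497  0.039]
[ 0.5208 -0.0319  0.0889] F [-3.7 -0.7  4.9] M [-0.131  0.494  0.018]
[ 0.5226 -0.0317  0.0889] F [-4.5 -0.6  4.1] M [-0.038  0.579 -0.03 ]
[ 0.5238 -0.0316  0.0889] F [-5.9 -0.3  5.6] M [-0.179  0.869 -0.004]
```

```bash

for i in 1 2 3; do python3 -m inch '[{"claw":-1,"travel":[0.005,0.0004,0],"turn":0},{"claw":-1,"travel":[0.005,0.0004,0],"turn":0}]' >/dev/null; sh m.sh; done
```

```text
[ 0.5238 -0.0316  0.0888] F [-7.3 -1.5  7.5] M [-0.195  1.149 -0.029]
[ 0.5239 -0.0316  0.0887] F [-8.8 -1.8  7.5] M [-0.298  1.391  0.013]
[ 0.524  -0.0315  0.0887] F [-11.4  -1.8  10.6] M [-0.317  1.665 -0.054]
```

```bash

python3 -m inch '[{"claw":-1,"travel":[-0.007,-0.0005,0.005],"turn":0},{"claw":-1,"travel":[-0.007,-0.0005,0.006],"turn":0}]' >/dev/null; sh m.sh
python3 -m inch '[{"claw":-0.05,"travel":[0,0,0],"turn":0},{"claw":0.1,"travel":[0,0,0],"turn":0},{"claw":0.3,"travel":[0,0,0],"turn":0},{"claw":0.4,"travel":[0,0,0],"turn":0},{"claw":0.4,"travel":[0,0,0],"turn":0}]'
python3 - <<'E'
from h import *
g=snap('top','t4.png');s=snap('scene','s4.png')
b=cv2.resize(g[150:260,215:315,::-1],None,fx=4,fy=4,interpolation=cv2.INTER_CUBIC)
c=cv2.resize(s[170:280,260:360,::-1],None,fx=4,fy=4,interpolation=cv2.INTER_CUBIC)
cv2.imwrite('pics/c8.png',np.clip((np.hstack([b,c]).astype(float)-30)*1.6,0,255).astype(np.uint8))
E
```

```text
[ 0.5238 -0.0315  0.0891] F [-6.5 -1.1 -0.2] M [-0.249  0.958 -0.049]
clock: 22.45
position: [0.5268, -0.0315, 0.0903]
ee_rot: [0.0, 0.999, 0.04, 0.001]
contact_force: [-0.1, 0.1, 0.5]
width: 0.0594
gripper_force: 0.0
```

```bash

python3 -m inch '[{"claw":0.4,"travel":[-0.02,0,0.05],"turn":0},{"claw":0.4,"travel":[-0.05,0,0.2],"turn":0},{"claw":0.4,"travel":[-0.2,0,0.4],"turn":0},{"claw":0.4,"travel":[-0.45,-0.05,0.5],"turn":0},{"claw":0.4,"travel":[-0.7,-0.1,0.5],"turn":0}]'
python3 -m inch '[{"claw":0.4,"travel":[-0.2,-0.2,0],"turn":0},{"claw":0.4,"travel":[-0.4,-0.4,0],"turn":0},{"claw":0.4,"travel":[-0.4,-0.6,0],"turn":0},{"claw":0.4,"travel":[-0.4,-0.6,0],"turn":0}]'
python3 - <<'E'
from h import *
g=snap('top','t5.png');s=snap('scene','s5.png')
b=cv2.resize(g[150:260,215:315,::-1],None,fx=4,fy=4,interpolation=cv2.INTER_CUBIC)
c=cv2.resize(s[170:280,260:360,::-1],None,fx=4,fy=4,interpolation=cv2.INTER_CUBIC)
cv2.imwrite('pics/c9.png',np.clip((np.hstack([b,c]).astype(float)-30)*1.6,0,255).astype(np.uint8))
E
```

```text
clock: 23.05
position: [0.3926, -0.0511, 0.1932]
ee_rot: [0.001, 0.999, 0.041, 0.003]
contact_force: [-0.1, -1.4, -0.2]
width: 0.0597
gripper_force: 0.0
clock: 23.45
position: [0.3105, -0.1761, 0.1914]
ee_rot: [0.003, 0.999, 0.035, 0.001]
contact_force: [-0.3, 0.7, 1.2]
width: 0.0597
gripper_force: 0.0
```

View pics/c9.png

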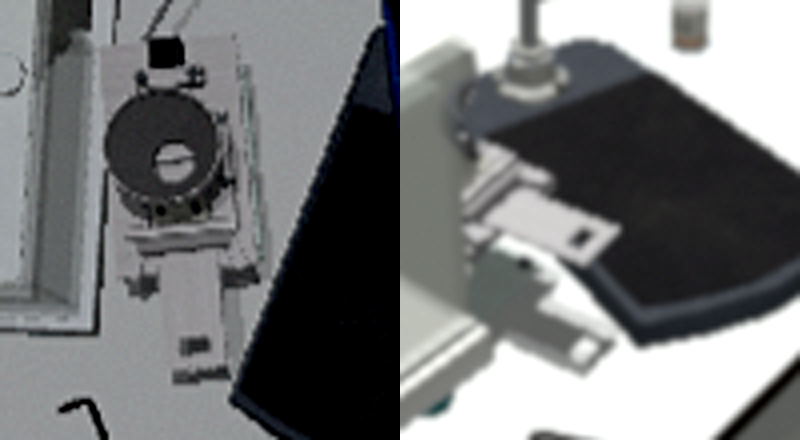

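```bash
python3 - <<'E'
from h import *
T=lambda x,y:(215+(x-1.5)/4,150+(y-1.5)/4); S=lambda x,y:(260+(x-401.5)/4,170+(y-1.5)/4)
print('tail',cast('top',[T(200,370),T(195,344)],.0865),'scene tail',cast('scene',[S(608,248)],.0865),'line',cast('top',[T(175,160)],.0865),'ledge front L/R',cast('top',[T(150,268),T(240,263)],.084))
g=cv2.cvtColor(imaging.get_image('top'),cv2.COLOR_RGB2GRAY);print(g[183:202,252:266]); print(g[225:250,263])
E
```

```text
tail [[ 0.4990251  -0.0361924   0.0865    ]
 [ 0.5159657  -0.03289437  0.0865    ]] scene tail [[ 0.49612573 -0.03578724  0.0865    ]] line [[ 0.63770972 -0.01936757  0.0865    ]] ledge front L/R [[ 0.56643404 -0.00306634  0.084     ]
 [ 0.56895126 -0.0619258   0.084     ]]
[[ 56  56  55  57  54  55  57  56  56  56  57  57  53  55]
 [ 55  54  56  59  57  57  56  52  54  52  56  54  57  54]
 [ 56  57  56  55  43  39  36  40  39  50  54  53  54  56]
 [ 57  58  51  59  81 102 106 104 106  70  53  55  53  55]
 [ 56  54  36 101 113 116 118 118 121 112  72  49  54  53]
 [ 58  39  65 115 119 118 119 119 122 123 117  73  54  56]
 [ 57  48 114 123 124 126 108 100  89  78  75  56  53  55]
 [ 59  40  72  76  74  75  63  53  83 102 106  77  57  54]
 [ 58  41  76 101 101 102 104 102 112 122 124  85  54  55]
 [ 56  71  85 115 117 119 119 120 120 122 116  75  55  56]
 [ 55  63  74 115 120 118 119 120 120 117  85  57  53  52]
 [ 57  57  60  96 123 122 122 123 105  79  58  55  54  55]
 [ 59  56  58  66  84  83  91  87  69  55  53  54  54  65]
 [ 57  56  56  56  54  54  60  56  51  56  55  52  68  72]
 [ 59  56  57  57  57  56  56  57  55  53  65 107  89  57]
 [ 55  56  57  56  58  54  57  54  54  71  81  83  66  49]
 [ 70  63  61  63  51  71  73 108  84  61  59  53  50  54]
 [ 63  66  69  70  71  57  52  80  70  50  47  34  41  57]
 [ 52  60  46  40  64  55  50  51  59  62  43  23  24  54]]
[122 120 119 121 120 122 121 122 123  88  49  55  54  97 120 124 119 115
  83  54  63 110 126 123 124]
```

```bash
python3 -c "
from rig import *
print(ticket.sign_off())"
```

```text
the job is handed in; nothing more can be done
None
```

The blade is in the gate and released, and I handed the job in at about 24 s of the 72 s; it met a firm stop at roughly 11 N with its nose about 68 mm inside the mouth, but I couldn't see the switch plunger, so I'm inferring "fully home" from that feel and the blade's measured position.

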